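Empty the battery-cell canister and close it again

TASK

Unscrew the wing cap of the clear canister that hangs in the tilting stand and take it off, then swing the canister over by its crank handle so that both battery cells drop into the stand's tray. With the canister upright again, put the cap back on and screw it fully down clockwise until its wing lies parallel to the hinge again as at the start.

Things in the scene. Friction and masses are not known exactly. Their poses are not given: they have to be found in the camera images.
- stand: Fixed open aluminium tray with two posts (115 mm high, at y +-50) carrying the clear canister on a hinge along y at z = 100. Origin: on the bench between the posts, z up, x the way the canister tips. Tray: x -70 to 140, y -65 to 65, walls 40 high, floor 5. Upright canister: 50 diameter, rim at (0, 0, 150). A wider canister standing on the bench is not part of the job. All in mm.
- handle (a point): Grip point of the canister's black round crank handle (14 mm diameter, along the stand's y, y -120 to -60, this point at -95), 60 mm from the hinge axis. Upright: stand x -58, z 116. Swings up and over to a stop at x +58, z 116 (canister tipped 150 deg): go all the way. A damped spring, 3 to 5 N here, swings it back within 2 s once let go. Turns in the grip.
- cap: Black cap, 79 mm wide, 22 high, 60 g; on top a wing 14 thick (cap x), 52 long (cap y), from z 22 to 56. Origin: centre of the skirt's lower edge. Closed: origin at stand (0, 0, 134), wing along stand y (a light stop 10 deg beyond: do not force). Turned 60 to 110 deg anticlockwise, easily, it lifts off; goes on the same way (3 mm side play), rests on the rim, then turn clockwise. Half turns alike.
- cell_a: Loose grey battery cell, a cylinder 17 mm diameter, 34 mm long, about 20 g, standing in the canister at the start. Origin: centre of one end face, z along the cell.
- cell_b: The other cell, just like cell_a.
Mind the look-alikes: they are no part of the job. Leave any green or yellow look-alike of the cap alone.

How it is judged:
On the way, in this order (a step that is already met when the one before it is completed fails the run):
1. the cap is off the canister ((z of cap in the frame of stand above 0.17 m or horizontal distance between cap and stand above 0.08 m)), for 0.1 s.
2. both cells lie in the stand's tray (x of cell_a in the frame of stand between -0.068 and 0.138 m and y of cell_a in the frame of stand between -0.063 and 0.063 m and z of each of cell_a, cell_b in the frame of stand below 0.05 m and x of cell_b in the frame of stand between -0.068 and 0.138 m and y of cell_b in the frame of stand between -0.063 and 0.063 m), for 0.2 s.
At the end, for the whole second after the job is handed in: Both cells lie at rest in the stand's tray (inside its walls, below 50 mm), and the cap is back on the upright canister: origin within 10 mm sideways and 8 mm in height of its screwed-on place, tilted less than 10 deg, wing within 28 deg of parallel to the stand's y (all of step 2 and x of cap in the frame of stand between -0.01 and 0.01 m and y of cap in the frame of stand between -0.01 and 0.01 m and z of cap in the frame of stand between 0.126 and 0.141 m and angle between cap's own z axis and vertical below 0.17 rad and angle between the y axis of cap and the y axis of stand, either way round below 0.5 rad and linear speed of each of cap, cell_a, cell_b below 0.03 m/s); the robot touches nothing.
It also fails if it takes over 67 s, if anything falls off the work surface, if the arm or the gripper's body presses on something with over 40 N, if the wrist force passes 120 N, or if a joint passes its speed limit or range.

ROBOT

A 6-joint arm with a two-finger parallel gripper is mounted at the origin on the work surface. World frame = base frame: x ahead of the robot, y to its left, z up, the work surface at z = 0. Lengths are in m, angles in rad, forces in N, time in s.
With the tool pointing down it reaches from about 0.275 to 0.825 m from the base axis. Payload 4.9 kg.
Tool frame: the origin (TCP) lies at the very end of the fingers, on their centre line; the grasp point (between the pads) lies manip.hold_point_z behind it (manip.hold_point_z is the distance from the TCP to the grasp point, in m); z points along the fingers, y is the line along which they close (so a half turn about z gives the same grasp; the last joint's range is limited). The gripper opens to 85 mm and grips with 20 to 120 N. Pads are 22 mm wide; open, the fingers measure 114 mm over their backs; the gripper's body (76 mm by 85 mm) begins 54 mm behind the grasp point. The pads swing forward as they close: fully open they stand 13 mm farther back than shut.
Start: joints at [1.184, 0.326, -0.193, 1.052, 0, 1.437], TCP at [0.138, 0.533, 0.231] pointing down, gripper open.
Joint ranges: [-2.65, 2.65], [-0.97, 1.79], [-1.3, 1.35], [-1.93, 2.1], [-1.47, 1.37], [-3.14, 3.14]. Speed limits (rad/s): [2.57, 2.57, 3.14, 3.14, 3.14, 3.14].

INTERFACE

Orientations are given as a unit quaternion [w, x, y, z].
In Python, from cell import manip gives the robot as it stands.
- The arm moves only by the tool send_rows, never from a script. Its argument "deltas" is a list of rows, each a list of 7 numbers: the shift along the tool's x, y, z in cm, then the turn, a rotation vector about the tool's x, y, z in rad, then the finger opening in cm, from 0 to 8.54. A call has 1 to 10 rows; each row shifts and turns the commanded pose from where the row before left it, along the tool's axes as they then stand; what a row does not reach is not made up. A row lasts 1/10 s, in which the tool goes at most 50 mm and 8.59 degrees, less where a joint would pass 70% of its speed; a pose out of reach is approached as far as the arm can. A call with a gripper value outside its range is refused whole. The fingers move at their own pace and stop on an object; "grip_force" is the grip in N (left out, the last holds). Time passes only in rows, so rows that do not move let the fingers close. It gives the time, the measured TCP pose, the force, the opening and the grip force at its end, in the units of the state.
- manip.get_state(): the state, without advancing time (a new reading comes with each control period).
- manip.read_camera(name): name is "scene" or "top" or "wrist"; returns a dict with "frame" (420x560x3 uint8, red, green, blue), "z_map" (420x560 float32, m along the optical axis (not along the pixel's ray), 0 where there is no reading), "fx", "fy", "cx", "cy" (pixels), "camera_from_world" (4x4, takes a point from world to camera coordinates). Camera axes: x right, y up, looking along -z (the intrinsics and any distortion apply to the point x, -y, -z); pixel columns grow to the right and rows downward; lengths in m; the calibration is good to about 2 mm. A picture is of the moment at which its call begins.
- manip.sign_off(): hands the job in; it is judged then, once.
The state is a dict: "time": time; "q": joint angles; "joint_vel": joint speeds; "effort": joint torques, N m; "eef_pos": TCP position; "eef_rot": TCP orientation; "force": force on the tool from outside, world axes, zero at the start; "wrist_torque": the same for the moment, N m; "gripper_width": opening from 0.0 (shut) to 1.0 (fully open); "finger_force": force on a finger pad.
Only numpy, scipy, OpenCV 4.12 (cv2) and the standard library are available. Lean on these libraries where they do the work, as an engineer would, in place of code of your own. Each camera call takes 0.05 s, during which the arm holds its last target. There are 200 camera calls.

## Working session

There is one attempt and no reset: what is moved stays moved. The work goes in short steps, Python scripts to look and compute and a tool call to move; the robot and the scene stay as the last step left them, time stands still between calls to the robot, and variables do not carry over. Pictures are saved under pics/ and viewed, at most 10 in all, crops included, and the job is handed in when it is done.

Besides the shell and the picture viewer there is one more tool, called after "Request:" in YAML: its name, and indented under it one key for each argument. send_rows: Moves the arm, as the interface text tells. Its arguments: {"type":"object","properties":{"deltas":{"type":"array"},"grip_force":{"type":"number"}},"required":["deltas"]}

```bash
ls; mkdir -p pics; cat > h.py <<'E'
import numpy as np, cv2
from cell import manip
def cam(n):
    return manip.read_camera(n)
def pts(c):
    z=c["z_map"]; h,w=z.shape; v,u=np.mgrid[:h,:w]
    P=np.stack([(u-c["cx"])/c["fx"]*z, -(v-c["cy"])/c["fy"]*z, -z, np.ones_like(z)],-1)
    W=P@np.linalg.inv(c["camera_from_world"]).T
    W=W[...,:3]; W[z<=0]=np.nan
    return W
def save(c,n): cv2.imwrite("pics/"+n+".png",c["frame"][...,::-1])
E
python3 - <<'E'
from h import *
print(manip.get_state(), manip.hold_point_z)
a=[cam(n) for n in("scene","top")]
for c,n in zip(a,("scene","top")):
    np.savez(n+"0.npz",**c); print(n,c["fx"],c["cx"],c["cy"],np.linalg.inv(c["camera_from_world"]).round(3), [k for k in c])
cv2.imwrite("pics/s0.png",a[0]["frame"][...,::-1]);cv2.imwrite("pics/t0.png",a[1]["frame"][...,::-1])
E
```

```text
pics
{'time': 0.0, 'q': array([ 1.18383104e+00,  3.26932638e-01, -1.93595229e-01,  1.05199822e+00,
       -6.30264811e-07,  1.43663785e+00]), 'joint_vel': array([ 0.00085777,  0.00048283,  0.00186052,  0.00036611,  0.00088565,
       -0.00019566]), 'effort': array([ 2.86206850e-04, -4.43405986e+01,  2.62437952e+01,  1.56797975e-02,
       -1.21260655e-04,  1.56584923e-05]), 'eef_pos': array([0.13731109, 0.53197839, 0.23050365]), 'eef_rot': array([-2.22508421e-04,  1.26067017e-01,  9.92021350e-01, -8.35765591e-04]), 'force': array([ 0.01405078, -0.36575645,  0.15392636]), 'wrist_torque': array([-0.05730904, -0.01350313,  0.00424437]), 'finger_force': 0.0, 'gripper_width': 0.9977571458861946} 0.0187
scene 421.9101117106619 271.1395917658559 211.31436262583617 [[-0.114 -0.74   0.663  0.991]
 [ 0.993 -0.089  0.072  0.059]
 [ 0.006  0.667  0.745  0.586]
 [ 0.     0.     0.     1.   ]] ['frame', 'z_map', 'fx', 'fy', 'cx', 'cy', 'camera_from_world']
top 457.5007326908375 277.2006593616059 202.97170917365423 [[-0.022  0.986 -0.164  0.437]
 [-1.    -0.021  0.008  0.019]
 [ 0.004  0.164  0.986  0.74 ]
 [ 0.     0.     0.     1.   ]] ['frame', 'z_map', 'fx', 'fy', 'cx', 'cy', 'camera_from_world']
```

View pics/s0.png

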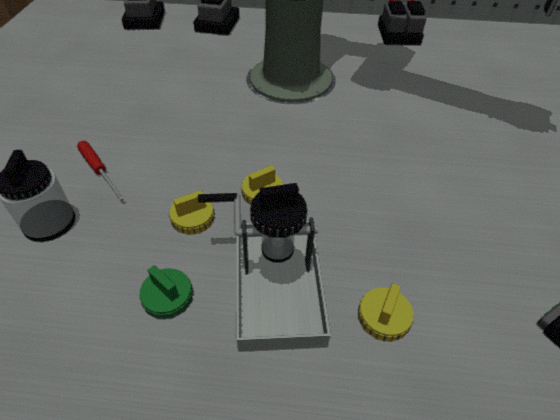

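View pics/t0.png

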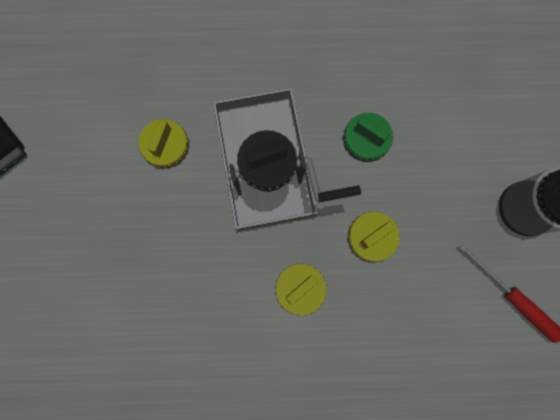

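The scene view shows the stand at about (280,260) with the black cap at (280,210) and the handle at (217,197). In the top view the cap is at (267,160), the handle at (340,193), and the tray opens toward +x with the handle on the -y side. Three yellow caps and one green cap lie around the stand, and the wide decoy canister is at the far right.

```bash
python3 - <<'E'
from h import *
for n in("scene","top"):
    c=dict(np.load(n+"0.npz")); W=pts(c); g=c["frame"].astype(int).max(-1)
    def rep(l,m):
        p=W[m]; 
        if len(p)<5: print(n,l,len(p)); return
        q=cv2.minAreaRect((p[:,:2]*1000).astype(np.float32)); 
        print(n,l,len(p),"med",np.median(p,0).round(4),"rect",np.round(q[0],1),np.round(q[1],1),round(q[2],1))
    near=(abs(W[...,0]-.5)<.25)&(abs(W[...,1])<.2)
    zz=W[...,2]
    rep("wing",near&(zz>.18)&(g<90))
    h=near&(zz>.11)&(zz<.16)&(g<70)
    k,lab,st,ce=cv2.connectedComponentsWithStats((near&(zz>.1)&(g<90)).astype(np.uint8))
    for i in range(1,k):
        if st[i,4]>30: print(st[i],ce[i].round()); rep("comp%d"%i,lab==i)
    rep("captop",near&(zz>.150)&(zz<.16)&(g<90))
    rep("tray", near&(zz>.036)&(zz<.046)&(g>60)&(abs(W[...,1]-.03)<.12))
    print("wingz",np.nanpercentile(zz[near&(zz>.17)],[5,50,95,99]))
E
```

```text
scene wing 454 med [0.5979 0.0272 0.1887] rect [595.6  26.8] [14.7 51.2] 19.6
[ 250  183   68   62 2843] [280. 213.]
scene comp1 2843 med [0.607  0.0302 0.1554] rect [601.7  36.3] [66.5 98.1] 5.4
[198 193  40  10 338] [217. 197.]
scene comp2 338 med [ 0.5565 -0.0714  0.12  ] rect [554.9 -70.7] [13.2 59.7] 9.5
[237 220  13  19  98] [244. 230.]
scene comp5 98 med [ 0.6085 -0.022   0.1127] rect [603.9 -21.8] [15.7 24.9] 71.0
scene captop 1231 med [0.6111 0.0308 0.1554] rect [602.2  27.4] [65.9 79.8] 5.4
scene tray 1047 med [0.6809 0.0233 0.0392] rect [573.2  23.8] [325.3 129.3] 9.7
wingz [0.17184939 0.18640078 0.19029065 0.19070072]
top wing 519 med [0.5938 0.0269 0.1899] rect [594.9  26.6] [14.6 51.7] 18.9
[ 228  130  134   72 3563] [276. 165.]
top comp1 3563 med [0.5855 0.0215 0.1561] rect [576.7 -11.7] [184.5  78. ] 66.1
top captop 2036 med [0.5859 0.0268 0.1562] rect [593.8  26.8] [77.7 78. ] 27.9
top tray 1087 med [0.6386 0.0373 0.04  ] rect [574.  23.] [324.5 130.2] 9.6
wingz [0.17372532 0.18965228 0.19152106 0.19206619]
```

```bash
cat >> h.py <<'E'
from scipy.spatial.transform import Rotation as Rt
S0=np.array([.5945,.0267]); YAW=9.6
def stand(x,y,z):
    c,s=np.cos(np.radians(YAW)),np.sin(np.radians(YAW))
    return np.array([S0[0]+c*x-s*y,S0[1]+s*x+c*y,z])
def Rdown(th,pitch=0):  # tool y at world angle th deg
    t=np.radians(th); y=np.array([np.cos(t),np.sin(t),0]); z=np.array([0,0,-1.]); return Rt.from_matrix(np.c_[np.cross(y,z),y,z])
def cur():
    s=manip.get_state(); w=s["eef_rot"]; return s["eef_pos"],Rt.from_quat([w[1],w[2],w[3],w[0]])
def rows(wps,grip):  # wps: list of (p,R,n), starting from measured pose
    p,R=cur()
    for P,Q,n in wps:
        rv=(R.inv()*Q).as_rotvec()/n
        out=[]
        for i in range(n):
            d=R.inv().apply((P-p)/(n-i))*100
            d=d.round(2); r=rv.round(3); p=p+R.apply(d/100); R=R*Rt.from_rotvec(r)
            out.append([*d.tolist(),*r.tolist(),grip])
        print("#",n); print("\n".join(map(str,out)).replace(".0,",",").replace("-0,","0,"))
E
python3 - <<'E'
from h import *
R=Rdown(19.6)
rows([(np.array([.5945,.0267,.23]),R,18)],8.54)
E
```

```text
# 18
[-3.16, -2.08, 0.01, 0, 0, 0.054, 8.54]
[-3.27, -1.91, 0.01, 0, 0, 0.054, 8.54]
[-3.37, -1.73, 0.01, 0, 0, 0.054, 8.54]
[-3.46, -1.55, 0, 0, 0, 0.054, 8.54]
[-3.53, -1.36, 0.01, 0, 0, 0.054, 8.54]
[-3.6, -1.16, 0, 0, 0, 0.054, 8.54]
[-3.66, -0.97, 0.01, 0, 0, 0.054, 8.54]
[-3.71, -0.77, 0, 0, 0, 0.054, 8.54]
[-3.74, -0.57, 0.01, 0, 0, 0.054, 8.54]
[-3.77, -0.36, 0, 0, 0, 0.054, 8.54]
[-3.78, -0.16, 0.01, 0, 0, 0.054, 8.54]
[-3.79, 0.04, 0, 0, 0, 0.054, 8.54]
[-3.78, 0.25, 0.01, 0, 0, 0.054, 8.54]
[-3.76, 0.45, 0, 0, 0, 0.054, 8.54]
[-3.73, 0.65, 0.01, 0, 0, 0.054, 8.54]
[-3.69, 0.85, 0, 0, 0, 0.054, 8.54]
[-3.63, 1.05, 0.01, 0, 0, 0.054, 8.54]
[-3.57, 1.25, 0, 0, 0, 0.054, 8.54]
```

Request:
send_rows:
  deltas:
    - [-3.16,-2.08,0,0,0,0.054,8.54]
    - [-3.27,-1.91,0,0,0,0.054,8.54]
    - [-3.37,-1.73,0,0,0,0.054,8.54]
    - [-3.46,-1.55,0,0,0,0.054,8.54]
    - [-3.53,-1.36,0,0,0,0.054,8.54]
    - [-3.6,-1.16,0,0,0,0.054,8.54]
    - [-3.66,-0.97,0,0,0,0.054,8.54]
    - [-3.71,-0.77,0,0,0,0.054,8.54]
    - [-3.74,-0.57,0,0,0,0.054,8.54]
    - [-3.77,-0.36,0,0,0,0.054,8.54]
  grip_force: 40

```text
time: 1.1
eef_pos: [0.3921, 0.2504, 0.2311]
eef_rot: [-0.0, 0.387, 0.922, -0.0]
force: [0.9, 0.8, 0.3]
gripper_width: 1.0
finger_force: 0.0
```

Request:
send_rows:
  deltas:
    - [-3.78,-0.16,0,0,0,0.054,8.54]
    - [-3.79,0.04,0,0,0,0.054,8.54]
    - [-3.78,0.25,0,0,0,0.054,8.54]
    - [-3.76,0.45,0,0,0,0.054,8.54]
    - [-3.73,0.65,0,0,0,0.054,8.54]
    - [-3.69,0.85,0,0,0,0.054,8.54]
    - [-3.63,1.05,0,0,0,0.054,8.54]
    - [-3.57,1.25,0,0,0,0.054,8.54]
    - [0,0,0,0,0,0,8.54]

```text
time: 2.0
eef_pos: [0.5972, 0.0236, 0.2303]
eef_rot: [0.001, 0.577, 0.817, -0.0]
force: [0.3, -0.3, -0.6]
gripper_width: 1.001
finger_force: 0.0
```

```bash
python3 - <<'E'
from h import *
R=Rdown(19.6)
s=manip.get_state(); p,r=cur(); print(s["time"],p,s["q"],r.as_matrix()[:,1])
rows([(np.array([.5945,.0267,.163]),R,6)],5)
E
```

```text
2.0 [0.59723521 0.02359917 0.23032236] [-0.08335794  0.41493676 -0.06325776  1.09170219 -0.00117297  1.14664775] [9.42490745e-01 3.34232078e-01 3.37174826e-04]
# 6
[0.07, -0.03, 1.12, 0, 0, 0, 5]
[0.06, -0.03, 1.12, 0, 0, 0, 5]
[0.07, -0.02, 1.12, 0, 0, 0, 5]
[0.06, -0.03, 1.12, 0, 0, 0, 5]
[0.07, -0.02, 1.13, 0, 0, 0, 5]
[0.06, -0.03, 1.12, 0, 0, 0, 5]
```

Request:
send_rows:
  deltas:
    - [0.07,-0.03,1,0,0,0,5]
    - [0.07,-0.03,1,0,0,0,5]
    - [0.06,-0.03,1,0,0,0,5]
    - [0.06,-0.02,0,0,0,0,5]
    - [0,0,0,0,0,0,5]

```text
time: 2.5
eef_pos: [0.592, 0.0301, 0.2009]
eef_rot: [-0.0, 0.574, 0.819, -0.0]
force: [0.1, -0.7, 0.2]
gripper_width: 0.587
finger_force: 0.0
```

```bash
python3 - <<'E'
from h import *
R=Rdown(19.6)
s=manip.get_state(); p,r=cur(); print(s["time"],p,s["q"],r.as_matrix()[:,1])
c=cam("wrist"); save(c,"w1"); W=pts(c)
m=(W[...,2]>.18)&(W[...,2]<.2)&(c["frame"].max(-1)<90)
print(m.sum(),cv2.minAreaRect((W[m][:,:2]*1000).astype(np.float32)))
rows([(np.array([.5945,.0267,.163]),R,4)],5)
E
```

```text
2.5 [0.59203767 0.03008461 0.2009248 ] [-7.37113042e-02  4.26433692e-01 -1.22587316e-01  1.02282187e+00
  1.08130100e-05  1.14980414e+00] [ 0.94030112  0.34034231 -0.00095076]
2109 ((594.5997314453125, 26.56772232055664), (14.063006401062012, 52.34136962890625), 18.643829345703125)
# 4
[-0.09, 0.02, 0.96, 0, 0, 0.001, 5]
[-0.09, 0.02, 0.96, 0, 0, 0.001, 5]
[-0.09, 0.02, 0.96, 0, 0, 0.001, 5]
[-0.09, 0.01, 0.97, 0, 0, 0.001, 5]
```

View pics/w1.png

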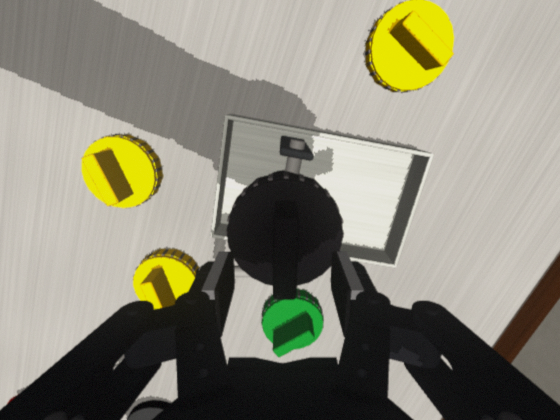

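The wrist view shows the black wing centred between the open fingers at about (287,250), measuring (594.6, 26.6) mm.

Request:
send_rows:
  deltas:
    - [-0.09,0.02,0.96,0,0,0,5]
    - [-0.09,0.02,0.96,0,0,0,5]
    - [-0.09,0.02,0.96,0,0,0,5]
    - [-0.09,0,0.96,0,0,0,5]
    - [0,0,0,0,0,0,0]
    - [0,0,0,0,0,0,0]
    - [0,0,0,0,0,0,0]
    - [0,0,0,0,0,0,0]
    - [0,0,0,0,0,0,0]
  grip_force: 40

```text
time: 3.45
eef_pos: [0.5948, 0.0261, 0.1632]
eef_rot: [0.0, 0.575, 0.818, 0.0]
force: [0.1, -0.7, -1.0]
gripper_width: 0.153
finger_force: 41.9
```

Request:
send_rows:
  deltas:
    - [0,0,0,0,0,-0.1,0]
    - [0,0,0,0,0,-0.13,0]
    - [0,0,0,0,0,-0.13,0]
    - [0,0,0,0,0,-0.13,0]
    - [0,0,0,0,0,-0.13,0]

```text
time: 3.95
eef_pos: [0.5947, 0.0261, 0.1631]
eef_rot: [0.0, 0.295, 0.955, 0.0]
force: [1.0, 0.3, -1.3]
gripper_width: 0.157
finger_force: 42.0
```

Request:
send_rows:
  deltas:
    - [0,0,0,0,0,-0.13,0]
    - [0,0,0,0,0,-0.13,0]
    - [0,0,0,0,0,-0.13,0]
    - [0,0,0,0,0,-0.13,0]
    - [0,0,0,0,0,-0.13,0]
    - [0,0,0,0,0,-0.1,0]
    - [0,0,0,0,0,0,0]

```text
time: 4.65
eef_pos: [0.5947, 0.0261, 0.1631]
eef_rot: [0.0, -0.072, 0.997, -0.0]
force: [-0.1, 0.8, -0.9]
gripper_width: 0.159
finger_force: 42.0
```

Request:
send_rows:
  deltas:
    - [0,0,-0.5,0,0,0,0]
    - [0,0,-1,0,0,0,0]
    - [0,0,-1.5,0,0,0,0]
    - [0,0,-1.5,0,0,0,0]
    - [0,0,-1.5,0,0,0,0]
    - [0,0,-1,0,0,0,0]
    - [0,0,0,0,0,0,0]
    - [0,0,0,0,0,0,0]

```text
time: 5.45
eef_pos: [0.5946, 0.0261, 0.2329]
eef_rot: [0.0, -0.072, 0.997, -0.0]
force: [-0.6, -0.6, -1.0]
gripper_width: 0.155
finger_force: 42.0
```

```bash
python3 - <<'E'
from h import *
c=cam("scene"); save(c,"s2")
s=manip.get_state();print(s["time"],s["q"],s["force"],s["eef_pos"])
E
```

```text
5.5 [-8.00954951e-02  4.09572535e-01 -6.61950069e-02  1.09582909e+00
 -1.67005346e-05 -2.25055469e-01] [-0.23619818 -0.2513821  -1.7980448 ] [0.59424259 0.02613343 0.23236308]
```

View pics/s2.png

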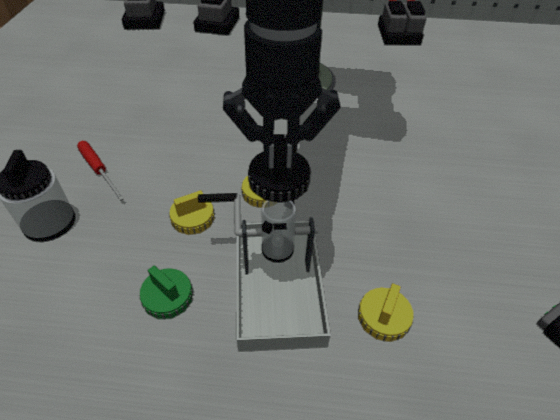

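The cap hangs level in the gripper at (280,175), and the open canister below it at (278,230) still stands upright. The bench to the right, on the +y side, is free, so I set the cap down there.

```bash
python3 - <<'E'
from h import *
p,R=cur()
for n,lo,hi in(("yellow",(20,120,60),(35,255,255)),("green",(45,90,40),(85,255,255))):
    c=dict(np.load("top0.npz")); W=pts(c); h=cv2.cvtColor(c["frame"],cv2.COLOR_RGB2HSV); m=cv2.inRange(h,lo,hi)
    k,l,st,ce=cv2.connectedComponentsWithStats(m)
    for i in range(1,k):
        if st[i,4]>200: print(n,np.nanmean(W[l==i],0).round(3))
rows([(np.array([.48,.19,.233]),R,6),(np.array([.48,.19,.032]),R,7)],0)
E
```

```text
yellow [0.658 0.195 0.029]
yellow [ 0.499 -0.136  0.028]
yellow [ 0.421 -0.019  0.028]
green [ 0.662 -0.136  0.029]
# 6
[1.49, 2.98, -0.01, 0, 0, 0, 0]
[1.49, 2.98, -0.01, 0, 0, 0, 0]
[1.49, 2.98, -0.01, 0, 0, 0, 0]
[1.49, 2.98, -0.01, 0, 0, 0, 0]
[1.49, 2.97, -0.01, 0, 0, 0, 0]
[1.49, 2.98, 0, 0, 0, 0, 0]
# 7
[0, 0, 2.87, 0, 0, 0, 0]
[0, 0, 2.87, 0, 0, 0, 0]
[0, 0, 2.87, 0, 0, 0, 0]
[0, 0, 2.87, 0, 0, 0, 0]
[-0.01, 0, 2.87, 0, 0, 0, 0]
[0, 0, 2.87, 0, 0, 0, 0]
[-0.01, -0.01, 2.88, 0, 0, 0, 0]
```

Request:
send_rows:
  deltas:
    - [0.75,1.5,0,0,0,0,0]
    - [1.49,2.98,0,0,0,0,0]
    - [1.49,2.98,0,0,0,0,0]
    - [1.49,2.98,0,0,0,0,0]
    - [1.49,2.98,0,0,0,0,0]
    - [1.49,2.98,0,0,0,0,0]
    - [0.74,1.5,0,0,0,0,0]
    - [0,0,2,0,0,0,0]
    - [0,0,3,0,0,0,0]
    - [0,0,3,0,0,0,0]

```text
time: 6.5
eef_pos: [0.4791, 0.1912, 0.1519]
eef_rot: [0.0, -0.073, 0.997, 0.0]
force: [0.2, 0.2, -0.9]
gripper_width: 0.155
finger_force: 42.0
```

Request:
send_rows:
  deltas:
    - [0,0,3,0,0,0,0]
    - [0,0,3,0,0,0,0]
    - [0,0,2.5,0,0,0,0]
    - [0,0,1.5,0,0,0,0]
    - [0,0,1,0,0,0,0]
    - [0,0,0.6,0,0,0,0]
    - [0,0,0.4,0,0,0,0]
    - [0,0,0,0,0,0,0]

```text
time: 7.3
eef_pos: [0.4802, 0.1904, 0.0329]
eef_rot: [0.0, -0.073, 0.997, 0.0]
force: [-0.4, 0.6, -0.5]
gripper_width: 0.158
finger_force: 42.0
```

Request:
send_rows:
  deltas:
    - [0,0,0.3,0,0,0,0]
    - [0,0,0,0,0,0,1.2]
    - [0,0,0,0,0,0,3]
    - [0,0,0,0,0,0,4]
    - [0,0,-1,0,0,0,4]
    - [0,0,-3,0,0,0,4]
    - [0,0,-4,0,0,0,4]
    - [0,0,-4,0,0,0,4]
    - [0,0,-4,0,0,0,4]
    - [0,0,-3,0,0,0,4]

```text
time: 8.3
eef_pos: [0.4808, 0.1904, 0.2236]
eef_rot: [0.002, -0.073, 0.997, 0.0]
force: [-0.2, 0.6, -0.3]
gripper_width: 0.475
finger_force: 0.0
```

```bash
python3 - <<'E'
from h import *
s=manip.get_state();print(s["time"],s["force"],s["eef_pos"],s["gripper_width"])
c=cam("top"); W=pts(c); m=(abs(W[...,0]-.48)<.05)&(abs(W[...,1]-.19)<.05)&(W[...,2]>.045)&(W[...,2]<.065)
if m.sum()>5: print(m.sum(),cv2.minAreaRect((W[m][:,:2]*1000).astype(np.float32)))
P=stand(-.058,-.095,.21); print(P)
rows([(P,Rdown(9.6),14)],5)
E
```

```text
8.3 [-0.23621194  0.61130003 -0.33753057] [0.48081427 0.19043806 0.22358831] 0.47527373772454906
330 ((479.72314453125, 189.73321533203125), (50.967918395996094, 14.885943412780762), 9.398430824279785)
[ 0.55315526 -0.07664221  0.21      ]
# 14
[-0.22, -1.96, 0.13, 0.001, 0.001, 0.111, 5]
[-0.43, -1.93, 0.13, 0.001, 0.001, 0.111, 5]
[-0.64, -1.87, 0.13, 0.001, 0.001, 0.111, 5]
[-0.85, -1.79, 0.13, 0.001, 0.001, 0.111, 5]
[-1.04, -1.68, 0.13, 0.001, 0.001, 0.111, 5]
[-1.22, -1.55, 0.13, 0.001, 0.001, 0.111, 5]
[-1.38, -1.41, 0.14, 0.001, 0.001, 0.111, 5]
[-1.53, -1.25, 0.13, 0.001, 0.001, 0.111, 5]
[-1.66, -1.07, 0.13, 0.001, 0.001, 0.111, 5]
[-1.77, -0.88, 0.13, 0.001, 0.001, 0.111, 5]
[-1.86, -0.68, 0.14, 0.001, 0.001, 0.111, 5]
[-1.92, -0.46, 0.13, 0.001, 0.001, 0.111, 5]
[-1.96, -0.25, 0.13, 0.001, 0.001, 0.111, 5]
[-1.98, -0.03, 0.13, 0.001, 0.001, 0.111, 5]
```

Request:
send_rows:
  deltas:
    - [-0.22,-1.96,0,0,0,0.111,4]
    - [-0.43,-1.93,0,0,0,0.111,4]
    - [-0.64,-1.87,0,0,0,0.111,4]
    - [-0.85,-1.79,0,0,0,0.111,4]
    - [-1.04,-1.68,0,0,0,0.111,4]
    - [-1.22,-1.55,0,0,0,0.111,4]
    - [-1.38,-1.41,0,0,0,0.111,4]
    - [-1.53,-1.25,0,0,0,0.111,4]
    - [-1.66,-1.07,0,0,0,0.111,4]
    - [-1.77,-0.88,0,0,0,0.111,4]

```text
time: 9.35
eef_pos: [0.5301, -0.0017, 0.2205]
eef_rot: [0.0, 0.466, 0.885, 0.0]
force: [-0.2, 0.0, -0.8]
gripper_width: 0.468
finger_force: 0.0
```

Request:
send_rows:
  deltas:
    - [-1.86,-0.68,0,0,0,0.111,4]
    - [-1.92,-0.46,0,0,0,0.111,4]
    - [-1.96,-0.25,0,0,0,0.111,4]
    - [-1.98,-0.03,0,0,0,0.111,4]
    - [0,0,3,0,0,0,4]
    - [0,0,3,0,0,0,4]
    - [0,0,1,0,0,0,4]
    - [0,0,0,0,0,0,4]
    - [0,0,0,0,0,0,4]

```text
time: 10.25
eef_pos: [0.5508, -0.0774, 0.1511]
eef_rot: [0.001, 0.647, 0.762, 0.0]
force: [-0.6, -0.5, 0.1]
gripper_width: 0.47
finger_force: 0.0
```

```bash
python3 - <<'E'
from h import *
s=manip.get_state();print(s["time"],s["force"],s["eef_pos"],s["gripper_width"],s["q"])
c=cam("wrist"); save(c,"w3"); W=pts(c); m=(abs(W[...,2]-.118)<.008)&(abs(W[...,0]-.553)<.03)&(abs(W[...,1]+.075)<.05)&(c["frame"].max(-1)<90)
if m.sum()>5: print(m.sum(),cv2.minAreaRect((W[m][:,:2]*1000).astype(np.float32)),np.nanmax(W[m][:,2]))
rows([(stand(-.058,-.095,.0973),Rdown(9.6),5)],4)
E
```

```text
10.25 [-0.60959694 -0.46574133  0.0571111 ] [ 0.55080071 -0.07742581  0.15106186] 0.46961137719471757 [-2.72362404e-01  4.02456654e-01 -2.97407891e-01  8.69717888e-01
 -7.30640357e-06  1.13617545e+00]
2061 ((562.8175659179688, -68.03713989257812), (35.06649398803711, 65.22770690917969), 8.868754386901855) 0.12281243693036065
# 5
[0.01, 0.04, 1.08, 0, 0, -0.001, 4]
[0.01, 0.04, 1.08, 0, 0, -0.001, 4]
[0.01, 0.04, 1.09, 0, 0, -0.001, 4]
[0.01, 0.04, 1.08, 0, 0, -0.001, 4]
[0.02, 0.03, 1.09, 0, 0, -0.001, 4]
```

View pics/w3.png

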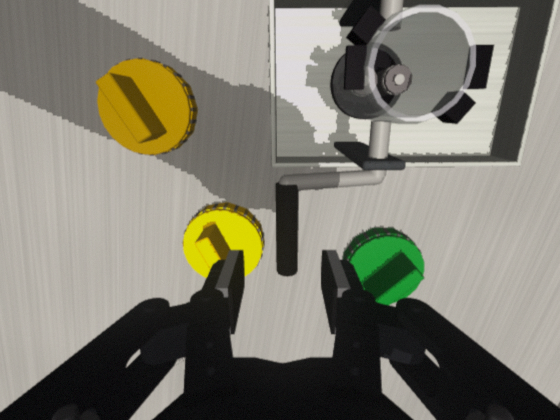

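The handle (287,230) lies between the open fingers and parallel to the pads. The canister is open at (420,62) and a cell shows inside it. I go down and grip.

Request:
send_rows:
  deltas:
    - [0.01,0.04,1.1,0,0,0,4]
    - [0.01,0.04,1.1,0,0,0,4]
    - [0,0.04,1.1,0,0,0,4]
    - [0,0.04,1.1,0,0,0,4]
    - [0,0.04,1,0,0,0,4]
    - [0,0,0,0,0,0,0]
    - [0,0,0,0,0,0,0]
    - [0,0,0,0,0,0,0]
    - [0,0,0,0,0,0,0]
    - [0,0,0,0,0,0,0]
  grip_force: 30

```text
time: 11.3
eef_pos: [0.5536, -0.0764, 0.0959]
eef_rot: [0.001, 0.647, 0.762, 0.001]
force: [5.6, 2.4, -7.6]
gripper_width: 0.148
finger_force: 29.2
```

```bash
python3 - <<'E'
from h import *
s=manip.get_state();print(s["time"],s["force"],s["eef_pos"],s["gripper_width"])
# arc: crank angle about hinge (0,100): 164.6 -> 15.4 ; increments in stand x (tool +y), z up (tool -z)
N=20; a=np.radians(np.linspace(164.6,15.4,N+1)); x=6*np.cos(a); z=6*np.sin(a)
for i in range(N): print([0,round(x[i+1]-x[i],2),round(-(z[i+1]-z[i]),2),0,0,0,0],end=", ")
E
```

```text
11.3 [ 5.58909698  2.40683528 -7.55189497] [ 0.55362501 -0.07636038  0.09590531] 0.14804745558779941
[0, np.float64(0.26), np.float64(-0.74), 0, 0, 0, 0], [0, np.float64(0.35), np.float64(-0.7), 0, 0, 0, 0], [0, np.float64(0.44), np.float64(-0.65), 0, 0, 0, 0], [0, np.float64(0.52), np.float64(-0.58), 0, 0, 0, 0], [0, np.float64(0.59), np.float64(-0.51), 0, 0, 0, 0], [0, np.float64(0.65), np.float64(-0.43), 0, 0, 0, 0], [0, np.float64(0.7), np.float64(-0.34), 0, 0, 0, 0], [0, np.float64(0.74), np.float64(-0.25), 0, 0, 0, 0], [0, np.float64(0.77), np.float64(-0.15), 0, 0, 0, 0], [0, np.float64(0.78), np.float64(-0.05), 0, 0, 0, 0], [0, np.float64(0.78), np.float64(0.05), 0, 0, 0, 0], [0, np.float64(0.77), np.float64(0.15), 0, 0, 0, 0], [0, np.float64(0.74), np.float64(0.25), 0, 0, 0, 0], [0, np.float64(0.7), np.float64(0.34), 0, 0, 0, 0], [0, np.float64(0.65), np.float64(0.43), 0, 0, 0, 0], [0, np.float64(0.59), np.float64(0.51), 0, 0, 0, 0], [0, np.float64(0.52), np.float64(0.58), 0, 0, 0, 0], [0, np.float64(0.44), np.float64(0.65), 0, 0, 0, 0], [0, np.float64(0.35), np.float64(0.7), 0, 0, 0, 0], [0, np.float64(0.26), np.float64(0.74), 0, 0, 0, 0],
```

Request:
send_rows:
  deltas:
    - [0,0.13,-0.37,0,0,0,0]
    - [0,0.13,-0.37,0,0,0,0]
    - [0,0.35,-0.7,0,0,0,0]
    - [0,0.44,-0.65,0,0,0,0]
    - [0,0.52,-0.58,0,0,0,0]
    - [0,0.59,-0.51,0,0,0,0]
    - [0,0,0,0,0,0,0]

```text
time: 12.0
eef_pos: [0.5712, -0.0735, 0.1281]
eef_rot: [-0.002, 0.648, 0.762, -0.002]
force: [-7.0, -0.7, -2.1]
gripper_width: 0.152
finger_force: 29.6
```

Request:
send_rows:
  deltas:
    - [0,0.65,-0.43,0,0,0,0]
    - [0,0.7,-0.34,0,0,0,0]
    - [0,0.74,-0.25,0,0,0,0]
    - [0,0.77,-0.15,0,0,0,0]
    - [0,0.78,-0.05,0,0,0,0]
    - [0,0.78,0.05,0,0,0,0]
    - [0,0.77,0.15,0,0,0,0]
    - [0,0.74,0.25,0,0,0,0]

```text
time: 12.8
eef_pos: [0.6303, -0.0639, 0.1375]
eef_rot: [-0.001, 0.648, 0.762, -0.001]
force: [-8.5, 0.3, 10.7]
gripper_width: 0.149
finger_force: 32.5
```

Request:
send_rows:
  deltas:
    - [0,0.7,0.34,0,0,0,0]
    - [0,0.65,0.43,0,0,0,0]
    - [0,0.59,0.51,0,0,0,0]
    - [0,0.52,0.58,0,0,0,0]
    - [0,0.44,0.65,0,0,0,0]
    - [0,0,0,0,0,0,0]

```text
time: 13.4
eef_pos: [0.6594, -0.0591, 0.1114]
eef_rot: [-0.001, 0.648, 0.762, -0.001]
force: [-7.1, 0.7, 4.7]
gripper_width: 0.154
finger_force: 34.5
```

Request:
send_rows:
  deltas:
    - [0,0.35,0.7,0,0,0,0]
    - [0,0.26,0.74,0,0,0,0]
    - [0,0,0,0,0,0,0]
    - [0,0,0,0,0,0,0]
    - [0,0,0,0,0,0,0]
    - [0,0,0,0,0,0,0]
    - [0,0,0,0,0,0,0]
    - [0,0,0,0,0,0,0]

```text
time: 14.2
eef_pos: [0.666, -0.058, 0.0974]
eef_rot: [-0.0, 0.648, 0.762, -0.0]
force: [-4.7, 0.6, 2.0]
gripper_width: 0.153
finger_force: 35.4
```

```bash
python3 - <<'E'
from h import *
a=cam("scene"); b=cam("wrist")
cv2.imwrite("pics/c4.png",np.hstack([cv2.resize(a["frame"][180:370,190:390],(400,380)),cv2.resize(b["frame"],(400,380))])[...,::-1])
E
```

```text
(no output)
```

View pics/c4.png

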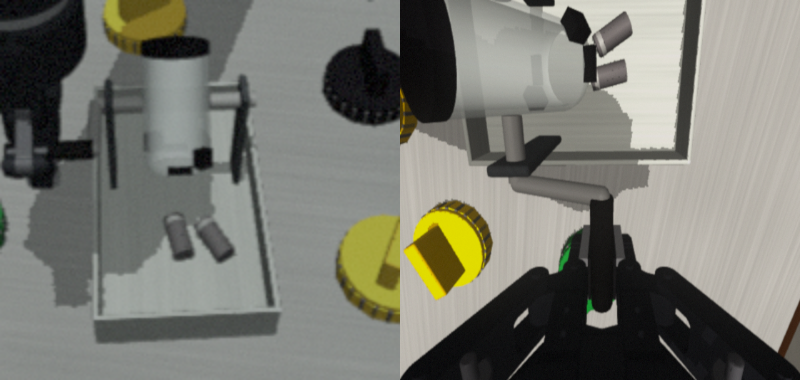

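Both grey cells lie in the tray, at (178,236) and (215,240) in the left half, and the tipped canister is empty. I swing it back along the same arc.

Request:
send_rows:
  deltas:
    - [0,-0.26,-0.74,0,0,0,0]
    - [0,-0.35,-0.7,0,0,0,0]
    - [0,-0.44,-0.65,0,0,0,0]
    - [0,-0.52,-0.58,0,0,0,0]
    - [0,-0.59,-0.51,0,0,0,0]
    - [0,-0.65,-0.43,0,0,0,0]
    - [0,-0.7,-0.34,0,0,0,0]
    - [0,-0.74,-0.25,0,0,0,0]
    - [0,-0.77,-0.15,0,0,0,0]
    - [0,-0.78,-0.05,0,0,0,0]

```text
time: 15.3
eef_pos: [0.6118, -0.0674, 0.1426]
eef_rot: [0.003, 0.647, 0.762, 0.002]
force: [2.7, 1.5, 8.3]
gripper_width: 0.148
finger_force: 31.4
```

Request:
send_rows:
  deltas:
    - [0,-0.78,0.05,0,0,0,0]
    - [0,-0.77,0.15,0,0,0,0]
    - [0,-0.74,0.25,0,0,0,0]
    - [0,-0.7,0.34,0,0,0,0]
    - [0,-0.65,0.43,0,0,0,0]
    - [0,-0.59,0.51,0,0,0,0]
    - [0,-0.52,0.58,0,0,0,0]
    - [0,-0.44,0.65,0,0,0,0]
    - [0,-0.35,0.7,0,0,0,0]
    - [0,-0.26,0.6,0,0,0,0]

```text
time: 16.3
eef_pos: [0.5536, -0.0774, 0.0979]
eef_rot: [0.002, 0.648, 0.762, 0.001]
force: [-1.2, 3.5, 47.0]
gripper_width: 0.147
finger_force: 34.8
```

Request:
send_rows:
  deltas:
    - [0,0,0,0,0,0,0]
    - [0,0,0,0,0,0,1.8]
    - [0,0,0,0,0,0,3]
    - [0,0,0,0,0,0,4]
    - [0,0,0,0,0,0,4]
    - [0,0,-1,0,0,0,4]
    - [0,0,-3,0,0,0,4]
    - [0,0,-4,0,0,0,4]
    - [0,0,-4,0,0,0,4]
    - [0,0,-2,0,0,0,4]

```text
time: 17.3
eef_pos: [0.5534, -0.0772, 0.2416]
eef_rot: [0.002, 0.648, 0.762, 0.001]
force: [0.6, 0.3, -0.4]
gripper_width: 0.469
finger_force: 0.0
```

```bash
python3 - <<'E'
from h import *
s=manip.get_state();print(s["time"],s["force"],s["eef_pos"],s["gripper_width"])
rows([(np.array([.4797,.1898,.225]),Rdown(98.4),14)],4)
E
```

```text
17.3 [ 0.61256439  0.25543792 -0.37507696] [ 0.55335423 -0.07717934  0.24161974] 0.4686789766135776
# 14
[1.97, -0.21, 0.11, 0, 0, -0.111, 4]
[1.98, 0.01, 0.11, 0, 0, -0.111, 4]
[1.97, 0.23, 0.11, 0, 0, -0.111, 4]
[1.93, 0.44, 0.11, 0, 0, -0.111, 4]
[1.87, 0.65, 0.12, 0, 0, -0.111, 4]
[1.78, 0.86, 0.11, 0, 0, -0.111, 4]
[1.68, 1.05, 0.12, 0, 0, -0.111, 4]
[1.55, 1.23, 0.11, 0, 0, -0.111, 4]
[1.41, 1.39, 0.12, 0, 0, -0.111, 4]
[1.24, 1.54, 0.11, 0, 0, -0.111, 4]
[1.06, 1.66, 0.12, 0, 0, -0.111, 4]
[0.87, 1.77, 0.11, 0, 0, -0.111, 4]
[0.67, 1.86, 0.12, 0, 0, -0.111, 4]
[0.47, 1.93, 0.11, 0, 0, -0.111, 4]
```

Request:
send_rows:
  deltas:
    - [1.97,-0.21,0.1,0,0,-0.111,4]
    - [1.98,0,0.1,0,0,-0.111,4]
    - [1.97,0.23,0.1,0,0,-0.111,4]
    - [1.93,0.44,0.1,0,0,-0.111,4]
    - [1.87,0.65,0.1,0,0,-0.111,4]
    - [1.78,0.86,0.1,0,0,-0.111,4]
    - [1.68,1.05,0.1,0,0,-0.111,4]
    - [1.55,1.23,0.1,0,0,-0.111,4]
    - [1.41,1.39,0.1,0,0,-0.111,4]
    - [1.24,1.54,0.1,0,0,-0.111,4]

```text
time: 18.3
eef_pos: [0.4989, 0.1147, 0.2278]
eef_rot: [0.0, 0.147, 0.989, -0.0]
force: [-0.0, 0.2, -0.3]
gripper_width: 0.467
finger_force: 0.0
```

Request:
send_rows:
  deltas:
    - [1.06,1.66,0.1,0,0,-0.111,4]
    - [0.87,1.77,0.1,0,0,-0.111,4]
    - [0.67,1.86,0.1,0,0,-0.111,4]
    - [0.47,1.93,0.1,0,0,-0.111,4]
    - [0,0,3,0,0,0,4]
    - [0,0,4,0,0,0,4]
    - [0,0,4,0,0,0,4]
    - [0,0,2,0,0,0,4]
    - [0,0,0,0,0,0,4]
    - [0,0,0,0,0,0,4]

```text
time: 19.3
eef_pos: [0.4785, 0.1902, 0.094]
eef_rot: [-0.0, -0.073, 0.997, -0.0]
force: [1.5, 0.5, 0.1]
gripper_width: 0.47
finger_force: 0.0
```

```bash
python3 - <<'E'
from h import *
s=manip.get_state();print(s["time"],s["force"],s["eef_pos"],s["gripper_width"])
for n in("wrist","top"):
    c=cam(n); W=pts(c); m=(abs(W[...,0]-.48)<.045)&(abs(W[...,1]-.19)<.045)&(W[...,2]>.045)&(W[...,2]<.062)
    if m.sum()>5: print(n,m.sum(),cv2.minAreaRect((W[m][:,:2]*1000).astype(np.float32)),np.nanpercentile(W[m][:,2],90))
save(c,"t5")
R=Rdown(98.4); rows([(np.array([.4797,.1898,.030]),R,5)],4)
E
```

```text
19.3 [1.50247209 0.50607044 0.08798559] [0.47854891 0.19018473 0.09400737] 0.4698127815902098
wrist 1636 ((478.7420654296875, 189.34445190429688), (51.654178619384766, 14.035605430603027), 8.595215797424316) 0.05532643797937406
top 134 ((463.9723815917969, 187.19607543945312), (19.04667854309082, 14.834508895874023), 10.186995506286621) 0.05773834111917627
# 5
[0.01, -0.01, 1.3, 0, 0.001, 0, 4]
[0, -0.01, 1.3, 0, 0.001, 0, 4]
[0, -0.02, 1.3, 0, 0.001, 0, 4]
[0, -0.01, 1.3, 0, 0.001, 0, 4]
[0.01, -0.02, 1.3, 0, 0.001, 0, 4]
```

View pics/t5.png

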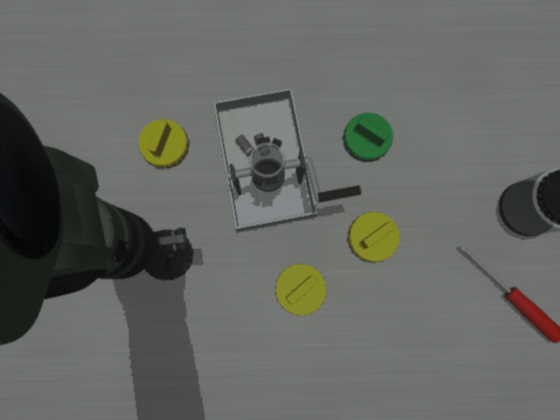

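The canister is upright again at (267,165), with one cell at (243,145) and the other by the rim near (263,148). The cap stands under the gripper, so I grasp it.

Request:
send_rows:
  deltas:
    - [0,0,1.8,0,0,0,4]
    - [0,0,1.8,0,0,0,4]
    - [0,0,1.8,0,0,0,4]
    - [0,0,1,0,0,0,4]
    - [0,0,0,0,0,0,0]
    - [0,0,0,0,0,0,0]
    - [0,0,0,0,0,0,0]
    - [0,0,0,0,0,0,0]
    - [0,0,0,0,0,0,0]
    - [0,0,0,0,0,0,0]
  grip_force: 40

```text
time: 20.4
eef_pos: [0.4792, 0.1904, 0.0302]
eef_rot: [0.001, -0.073, 0.997, 0.0]
force: [-1.1, -1.3, 6.3]
gripper_width: 0.157
finger_force: 41.0
```

Request:
send_rows:
  deltas:
    - [0,0,-1,0,0,0,0]
    - [0,0,-3,0,0,0,0]
    - [0,0,-4,0,0,0,0]
    - [0,0,-4,0,0,0,0]
    - [0,0,-4,0,0,0,0]
    - [0,0,-3,0,0,0,0]
    - [0,0,-1.5,0,0,0,0]
    - [0,0,0,0,0,0,0]

```text
time: 21.2
eef_pos: [0.4796, 0.1905, 0.2372]
eef_rot: [0.002, -0.073, 0.997, 0.0]
force: [-0.2, 0.2, -1.0]
gripper_width: 0.154
finger_force: 40.1
```

```bash
python3 - <<'E'
from h import *
s=manip.get_state();print(s["time"],s["force"],s["eef_pos"],s["gripper_width"])
c=cam("wrist"); W=pts(c); fl=(W[...,2]>.1)&(W[...,2]<.4)&(c["frame"].max(-1)<60)
c=cam("top"); W=pts(c); zz=W[...,2]
m=(abs(W[...,0]-.6)<.06)&(abs(W[...,1]-.027)<.04)&(zz>.143)&(zz<.158)
print("rim",m.sum(),cv2.minEnclosingCircle((W[m][:,:2]*1000).astype(np.float32)))
rows([(np.array([.5947,.0261,.2329]),Rdown(98.2),7)],0)
E
```

```text
21.2 [-0.16683983  0.23026818 -0.95290738] [0.47963848 0.19048328 0.23718304] 0.1542929499039661
rim 584 ((594.6552124023438, 25.59259605407715), 33.30601501464844)
# 7
[-1.31, -2.56, 0.02, 0, 0, 0, 0]
[-1.31, -2.56, 0.02, 0, 0, 0, 0]
[-1.31, -2.56, 0.01, 0, 0, 0, 0]
[-1.31, -2.56, 0.02, 0, 0, 0, 0]
[-1.31, -2.56, 0.01, 0, 0, 0, 0]
[-1.32, -2.56, 0.02, 0, 0, 0, 0]
[-1.31, -2.55, 0.01, 0, 0, 0, 0]
```

Request:
send_rows:
  deltas:
    - [-0.6,-1.28,0,0,0,0,0]
    - [-1.31,-2.56,0,0,0,0,0]
    - [-1.31,-2.56,0,0,0,0,0]
    - [-1.31,-2.56,0,0,0,0,0]
    - [-1.31,-2.56,0,0,0,0,0]
    - [-1.31,-2.56,0,0,0,0,0]
    - [-1.31,-2.56,0,0,0,0,0]
    - [-0.67,-1.27,0,0,0,0,0]
    - [0,0,0,0,0,0,0]
    - [0,0,0,0,0,0,0]

```text
time: 22.3
eef_pos: [0.5937, 0.0263, 0.2334]
eef_rot: [-0.001, -0.072, 0.997, 0.0]
force: [0.4, -0.3, -0.4]
gripper_width: 0.154
finger_force: 40.1
```

```bash
python3 - <<'E'
from h import *
s=manip.get_state();print(s["time"],s["force"],s["eef_pos"],s["gripper_width"])
rows([(np.array([.5943,.0262,.18]),Rdown(98.3),5)],0)
E
```

```text
22.3 [ 0.36053118 -0.32728812 -0.36954857] [0.59370607 0.02633576 0.23336356] 0.15445878007415903
# 5
[-0.01, -0.01, 1.07, 0, 0, 0, 0]
[-0.01, 0, 1.07, 0, 0, 0, 0]
[-0.02, -0.01, 1.07, 0, 0, 0, 0]
[-0.01, 0, 1.06, 0, 0, 0, 0]
[-0.02, -0.01, 1.07, 0, 0, 0, 0]
```

Request:
send_rows:
  deltas:
    - [-0.05,0,1.5,0,0,0,0]
    - [0,0,1.5,0,0,0,0]
    - [0,0,1.5,0,0,0,0]
    - [0,0,1,0,0,0,0]
    - [0,0,0.5,0,0,0,0]
    - [0,0,0.4,0,0,0,0]
    - [0,0,0.3,0,0,0,0]
    - [0,0,0,0,0,0,0]

```text
time: 23.1
eef_pos: [0.5951, 0.0263, 0.1673]
eef_rot: [0.0, -0.073, 0.997, 0.0]
force: [0.1, 0.5, -1.6]
gripper_width: 0.157
finger_force: 40.1
```

Request:
send_rows:
  deltas:
    - [0,0,0.2,0,0,0,0]
    - [0,0,0.1,0,0,0,0]
    - [0,0,0.1,0,0,0,0]
    - [0,0,0,0,0,0,0]

```text
time: 23.5
eef_pos: [0.5953, 0.0261, 0.1641]
eef_rot: [0.0, -0.072, 0.997, -0.0]
force: [-1.8, 0.0, 4.3]
gripper_width: 0.152
finger_force: 40.9
```

Request:
send_rows:
  deltas:
    - [0,0,0.03,0,0,0.1,0]
    - [0,0,0,0,0,0.13,0]
    - [0,0,0,0,0,0.13,0]
    - [0,0,0,0,0,0.13,0]
    - [0,0,0,0,0,0.13,0]
    - [0,0,0,0,0,0.13,0]
    - [0,0,0,0,0,0.13,0]
    - [0,0,0,0,0,0.13,0]

```text
time: 24.3
eef_pos: [0.596, 0.0258, 0.1641]
eef_rot: [0.001, 0.421, 0.907, 0.0]
force: [-1.0, -0.4, 5.3]
gripper_width: 0.156
finger_force: 40.9
```

Request:
send_rows:
  deltas:
    - [0,0,0,0,0,0.13,0]
    - [0,0,0,0,0,0.13,0]
    - [0,0,0,0,0,0.1,0]
    - [0,0,0,0,0,0.08,0]
    - [0,0,0,0,0,0,0]

```text
time: 24.8
eef_pos: [0.5961, 0.0258, 0.1641]
eef_rot: [0.001, 0.607, 0.795, 0.0]
force: [1.0, -1.2, 6.2]
gripper_width: 0.155
finger_force: 41.0
```

```bash
python3 - <<'E'
from h import *
s=manip.get_state();print(s["time"],s["force"],s["wrist_torque"],s["eef_pos"],s["gripper_width"],cur()[1].as_matrix()[:,1])
E
```

```text
24.8 [ 1.01072784 -1.22411874  6.18083256] [-0.19024549  0.07985224 -0.06590387] [0.59605104 0.02582549 0.16412184] 0.15540498858873172 [0.96488775 0.26265358 0.00217389]
```

Request:
send_rows:
  deltas:
    - [0,0,0,0,0,0,1.8]
    - [0,0,0,0,0,0,3]
    - [0,0,0,0,0,0,4.5]
    - [0,0,0,0,0,0,4.5]
    - [0,0,-1,0,0,0,4.5]
    - [0,0,-2,0,0,0,4.5]
    - [0,0,-3,0,0,0,4.5]
    - [0,0,-3,0,0,0,4.5]
    - [0,0,-3,0,0,0,4.5]
    - [0,0,0,0,0,0,4.5]

```text
time: 25.8
eef_pos: [0.5975, 0.0261, 0.2885]
eef_rot: [0.004, 0.607, 0.795, 0.002]
force: [-0.1, 0.0, 0.2]
gripper_width: 0.53
finger_force: 0.0
```

Request:
send_rows:
  deltas:
    - [3,-3,0,0,0,0,4.5]
    - [3,-3,0,0,0,0,4.5]
    - [3,-3,0,0,0,0,4.5]
    - [3,-3,0,0,0,0,4.5]
    - [3,-3,0,0,0,0,4.5]
    - [3,-3,0,0,0,0,4.5]
    - [0,0,0,0,0,0,4.5]
    - [0,0,0,0,0,0,4.5]

```text
time: 26.6
eef_pos: [0.3737, 0.1529, 0.2833]
eef_rot: [0.0, 0.606, 0.795, 0.0]
force: [1.1, 0.1, -0.6]
gripper_width: 0.529
finger_force: 0.0
```

```bash
python3 - <<'E'
from h import *
a=cam("scene"); c=cam("top")
for n,c in(("scene",a),("top",c)):
    W=pts(c); zz=W[...,2]; g=c["frame"].max(-1); nr=(abs(W[...,0]-.595)<.06)&(abs(W[...,1]-.027)<.05)&(g<90)
    for l,lo,hi in(("wing",.18,.2),("top",.15,.162)):
        m=nr&(zz>lo)&(zz<hi)
        if m.sum()>4: print(n,l,m.sum(),cv2.minAreaRect((W[m][:,:2]*1000).astype(np.float32)),np.median(W[m],0).round(4),np.percentile(zz[m],95).round(4))
print(manip.get_state()["eef_pos"],manip.get_state()["time"])
cv2.imwrite("pics/f6.png",np.hstack([cv2.resize(a["frame"][180:370,190:390],(400,380)),cv2.resize(c["frame"][70:260,180:380],(400,380))])[...,::-1])
E
```

```text
scene wing 458 ((596.4893798828125, 24.979034423828125), (16.04767417907715, 51.61585235595703), 14.179140090942383) [0.5991 0.0251 0.1888] 0.1904
scene top 1258 ((604.6351928710938, 25.111801147460938), (65.96183776855469, 78.55795288085938), 3.209733247756958) [0.6122 0.0284 0.1555] 0.1587
top wing 518 ((596.5670776367188, 24.939964294433594), (15.009236335754395, 51.683746337890625), 15.617608070373535) [0.5951 0.0246 0.19  ] 0.1918
top top 2040 ((595.4368286132812, 25.070594787597656), (77.36380004882812, 78.1716537475586), 32.304012298583984) [0.5872 0.0247 0.1562] 0.1581
[0.37498193 0.15236449 0.28313089] 26.7
```

View pics/f6.png

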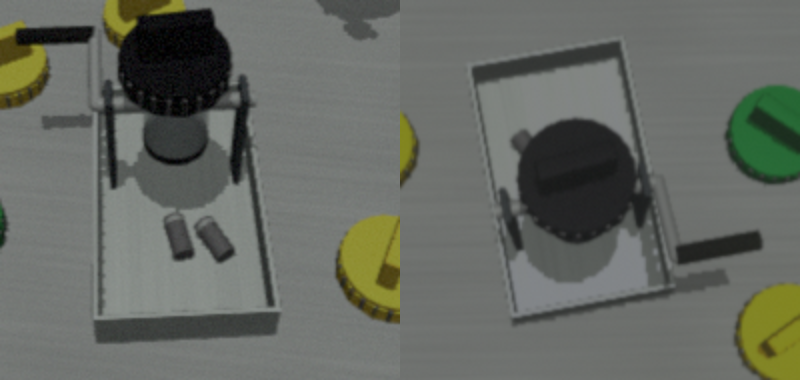

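The cap sits level on the upright canister at the starting height, about 2 mm off centre, with its wing about 5° from the hinge direction. Both cells lie in the tray, and the arm is clear.

```bash
python3 -c "
from cell import manip
print(manip.sign_off())"
```

```text
the job is handed in; nothing more can be done
None
```

I handed the job in at about 27 s: the cap came off, both cells dropped into the tray, and the cap is screwed back on the upright canister, with its wing about 5° from the hinge direction by the last camera check; the hand-in gave no verdict.

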